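# Wedge a spring clip off an instrument post

### The arm

A 6-joint arm with a two-finger parallel gripper is mounted at the origin on the work surface. World frame = base frame: x ahead of the robot, y to its left, z up, the work surface at z = 0. Lengths are in m, angles in rad, forces in N, time in s.
With the tool pointing down it reaches from about 0.275 to 1 m from the base axis. Payload 8.4 kg.
Tool frame: the origin (TCP) lies at the very end of the fingers, on their centre line; the grasp point (between the pads) lies 19 mm behind it; z points along the fingers, y is the direction in which the jaws open and shut (so a half turn about z gives the same grasp; the last joint's range is limited). The gripper opens to 85 mm and grips with 20 to 120 N. Pads are 22 mm wide; open, the fingers measure 114 mm over their backs; the gripper's body (76 mm by 85 mm) begins 54 mm behind the grasp point. The pads swing forward as they close: fully open they stand 13 mm farther back than shut.
Start: joints at [-1.112, 0.353, 1.633, -0, 1.155, -0.002], TCP at [0.278, -0.56, 0.198] pointing down, gripper open.
Joint ranges: [-2.63, 2.63], [-0.92, 2.1], [0.06, 2.66], [-1.3, 4.44], [0, 2.69], [-3.02, 3.02]. Speed limits (rad/s): [2.22, 2.22, 2.79, 3.14, 3.14, 3.14].

### API

Orientations are given as [roll, pitch, yaw] about the fixed x, y, z axes, in that order (R = Rz(yaw) Ry(pitch) Rx(roll)).
In Python, from workcell import ctrl gives the robot as it stands.
- The arm moves only by the tool carry_out, never from a script. Its argument "steps" is a list of rows, each a list of 5 numbers: the shift along the tool's x, y, z in cm, then the turn about the tool's z in degrees, then the opening, from 0 (shut) to 1 (fully open). In form: [[dx, dy, dz, spin, grip], ...]. A call has 1 to 10 rows; each row is the pose to reach, as a shift and turn from the pose measured when the call began, along the tool's axes at that moment; what a row does not reach only later rows make up. A row lasts 1/10 s, in which the tool goes at most 50 mm and 8.59 degrees, less where a joint would pass 70% of its speed; a pose out of reach is approached as far as the arm can. A call with a gripper value outside its range is refused whole. The fingers move at their own pace and stop on an object; "grip_force" is the grip in N (left out, the last holds). Time passes only in rows, so rows that repeat a pose let the fingers close. It gives the time, the measured TCP pose, the force and the opening at its end, in the units of the state.
- ctrl.state(): the state, without advancing time (a new reading comes with each control period).
- ctrl.grab_frame(name): name is "side" or "top" or "wrist"; returns (picture, depth): 420x560x3 uint8, blue, green, red; 420x560 float32, m along the optical axis (not along the pixel's ray), 0 where there is no reading.
- ctrl.get_calibration(name): a dict with "fx", "fy", "cx", "cy" (pixels), "world_from_camera" (4x4, takes a point from camera to world coordinates); the wrist camera has in their place "tool_from_camera" (4x4, takes a point from camera to tool coordinates, whose origin is the TCP and whose axes are the flange's). Camera axes: x right, y down, z forward; pixel columns grow to the right and rows downward; lengths in m; the calibration is good to about 2 mm. A picture is of the moment at which its call begins: read the wrist's pose just before it. get_calibration takes no time and is no camera call.
- ctrl.finish_job(): hands the job in, once; it reports no verdict.
The state is a dict: "time": time; "joint_positions": joint angles; "joint_vel": joint speeds; "joint_torque": joint torques, N m; "tcp_pos": TCP position; "tool_rot": TCP orientation; "wrist_force": force on the tool from outside, world axes, zero at the start; "ft_torque": the same for the moment, N m; "grip_width": finger opening in m.
Only numpy, scipy, OpenCV 4.12 (cv2) and the standard library are available. Lean on these libraries where they do the work, as an engineer would, in place of code of your own. Each camera call takes 0.05 s, during which the arm holds its last target. There are 200 camera calls.

### The job

Take the green-handled wedge out of its stand, press its blade more than half its length down between the post and the bridge of the red spring clip so that the clip spreads and eases off the post, and use the wedge to slide the clip along the rails into the catch tray until it lies flat there. Then hang the wedge back in its stand. Do not touch the clip with the gripper, and leave everything else on the bench where it is.

Things in the scene. Friction and masses are not known exactly. Their poses are not given: they have to be found in the camera images.
- instrument: Fixed instrument, place and yaw vary. Origin on the table under the post's axis, +x along the rails towards the tray, z up. Two aluminium rails from x = -50 to 62 mm, tops at z = 60, inner faces at y = +-16: between them a channel, open above, floor at z = 8. Blue side fences on the rails (y = 31 to 36 either side, top 72). Blue backstop behind the clip, x = -40 to -26, top 74.
- post_top (a point): Middle of the top of the steel post, radius 10 mm, which stands upright in the channel; 76 mm above the table, 16 mm above the rails' tops. Axes as the instrument's.
- tray_floor (a point): Middle of the grey catch tray's black floor, 104.5 mm from the post's axis along the instrument's +x, 40 mm above the table. The floor is 85 mm long (x = 62 to 147 of the instrument) and 80 mm wide, walls 14 mm above it; the side towards the rails is open, so a thing slid off the rails' end drops 20 mm into it.
- clip_center (a point): Centre of the red spring clip: flat U, 60 (x) x 56 (y) x 12 mm thick, 70 g, lying on the rails round the post. Its x runs from the mouth to the bridge, towards the tray. Bridge: bar across y, x = +20 to +30 mm from here. Two sprung jaws hinged at the bridge have round lips behind the post, x = -10 to -20. Sliding the clip 9 mm towards the tray spreads the jaws over the post (about 8 to 14 N), then it is free.
- clip_window (a point): Middle of the clip's window between the seated post and the bridge, at the clip's upper face (72 mm above the table at the start), 12 mm to the +x side of clip_center. The window is 16 mm long (x) and 36 mm wide (y): the blade goes down here. Axes as clip_center.
- wedge_grip (a point): On the axis of the wedge's green handle, 110 mm above the blade's tip. Handle: upright square bar 26 x 26 mm, from 32 mm below to 30 mm above this point, faces along the wedge's x and y. z up as it hangs in the stand; x points from the blade's flat upright face to its sloping face. 220 g. Flat face to the post, sloping face to the bridge: pressing straight down (5 to 12 N) pushes the clip towards the tray.
- wedge_tip (a point): Middle of the blade's tip edge, 110 mm below wedge_grip and 13 mm to its -x side (wedge axes). Steel blade, 18 mm wide (y). Flat face at x = -15 mm from the handle's axis over its whole height. Sloping face at x = -11 mm at the tip, rising evenly to x = +15 mm at 60 mm above the tip, so the tip edge is 4 mm thick and the blade 30 mm at most.
- wedge_guard (a point): Middle of the underside of the wedge's black guard plate (68 x 56 x 8 mm) between blade and handle, 70 mm above the tip, 40 mm below wedge_grip.
- stand: White wedge stand, a block 88 x 80 mm and 85 mm high on a 110 x 100 x 6 mm foot, fixed; place and yaw vary. Origin on the table under its centre. The slot in its top is 44 (x) x 34 (y) mm and 79 mm deep. The wedge hangs in it upright, the guard lying on the stand's top, wedge_grip then 125 mm above the table; its x is nearly the stand's x.
- stand_mouth (a point): Centre of the stand's slot at its top, 85 mm above the table.
- reagent: bystander: brown bottle, 60 mm wide, 130 mm tall, to be left where it is (origin at its underside's centre)
- specimen_cup: bystander: white cup, 68 mm wide, 65 mm tall, to be left where it is (origin at its underside's centre)
- cork_block: bystander: cork block, 80 x 60 x 25 mm, to be left where it is (origin at its underside's centre)
- jar: bystander: jar with a blue cap, 56 mm wide, 60 mm tall, to be left where it is (origin at its underside's centre)
- forceps: bystander: steel forceps, 125 mm long, to be left where it is (origin at its underside's centre)
- dish: bystander: glass dish, 88 mm wide, 14 mm tall, to be left where it is (origin at its underside's centre)
- driver: bystander: screwdriver with an orange handle, 170 mm long, to be left where it is (origin at its underside's centre)
- wedge: The wedge as a whole; its origin is on the handle's axis at the level of the blade's tip (110 mm below wedge_grip), axes as wedge_grip.
- clip: The clip as a whole; its origin is on the underside, 6 mm behind clip_center (on the post's axis when seated), axes as clip_center.

How it is judged:
On the way, in this order (a step that is already met when the one before it is completed fails the run):
1. the wedge is lifted out of its stand (z of wedge_grip in the frame of stand above 0.19 m), for 0.1 s.
2. the wedge's blade is pressed down between post and bridge, its tip at least 20 mm below the rails' tops (x of wedge_tip in the frame of instrument between 0.008 and 0.045 m and y of wedge_tip in the frame of instrument between -0.016 and 0.016 m and z of wedge_tip in the frame of instrument below 0.04 m and x of clip_center in the frame of instrument between -0.008 and 0.045 m), for 0.05 s.
3. the clip lies flat in the catch tray (x of clip_center in the frame of instrument between 0.085 and 0.13 m and y of clip_center in the frame of instrument between -0.035 and 0.035 m and z of clip_center in the frame of instrument between 0.04 and 0.056 m and angle between clip_center's own z axis and vertical below 0.2 rad), for 0.2 s.
At the end, for the whole second after the job is handed in: The clip lies flat (0.2 rad) in the tray, centre 85 to 130 mm from the post along the rails and within 35 mm of the middle line; the wedge hangs upright (0.1 rad) in its stand, within 15 mm of the middle and 8 mm of its hanging height; both at rest, released (all of step 3 and x of wedge_grip in the frame of stand between -0.015 and 0.015 m and y of wedge_grip in the frame of stand between -0.015 and 0.015 m and z of wedge_grip in the frame of stand between 0.117 and 0.133 m and angle between wedge_grip's own z axis and vertical below 0.1 rad and linear speed of each of wedge, clip below 0.02 m/s); the robot touches nothing.
It fails at once if the gripper touches the clip (contact force between any of the fingers, the arm and clip above 0.3 N).
It fails at once if a bystander is moved more than 30 mm (distance of any of reagent, specimen_cup, cork_block, jar, forceps, dish, driver from where it was at the start of the episode above 0.03 m).
It also fails if it takes over 58 s, if anything falls off the work surface, if the arm or the gripper's body presses on something with over 40 N, if the wrist force passes 120 N, or if a joint passes its speed limit or range.

## Working session

There is one attempt and no reset: what is moved stays moved. The work goes in short steps, Python scripts to look and compute and a tool call to move; the robot and the scene stay as the last step left them, time stands still between calls to the robot, and variables do not carry over. Pictures are saved under pics/ and viewed, about 8 in all and at most 12, crops included, and the job is handed in when it is done.

Besides the shell and the picture viewer there is one more tool, called after "Call:" as name([rows], argument=value, ...), one row to a line, values as JSON. carry_out: Moves the arm, as the interface text tells. Its arguments: {"type":"object","properties":{"steps":{"type":"array"},"grip_force":{"type":"number"}},"required":["steps"]}

```bash
mkdir -p pics; ls; python3 - <<'E'
from workcell import ctrl
import cv2,numpy as np
s=ctrl.state();print(s)
for n in ("top","side"):
    im,d=ctrl.grab_frame(n);c=ctrl.get_calibration(n);print(n,{k:np.round(v,4).tolist() for k,v in c.items()})
    cv2.imwrite(f"pics/{n}0.png",im);np.save(f"{n}0.npy",d);print(np.median(d),(d==0).mean())
E
```

```text
pics
{'time': 0.0, 'joint_positions': array([-1.11243478e+00,  3.53637259e-01,  1.63411989e+00,  1.32463276e-06,
        1.15518603e+00, -2.38034953e-03]), 'joint_vel': array([ 0.00047719, -0.00114187, -0.00040306, -0.00277299,  0.00048669,
       -0.00238639]), 'joint_torque': array([ 4.17304967e-03, -6.05240965e+01, -3.42065227e+01,  4.14094284e-04,
        9.32064140e-03, -2.96736425e-05]), 'tcp_pos': array([ 0.27766973, -0.55936582,  0.1968746 ]), 'tool_rot': array([-3.14024213e+00, -4.42586089e-06,  4.60741361e-01]), 'wrist_force': array([-0.0644378 , -0.9506482 , -0.41984627]), 'ft_torque': array([ 0.00595118,  0.00771045, -0.05216931]), 'grip_width': 0.08496524962574602}
top {'fx': 383.357, 'fy': 383.357, 'cx': 273.3341, 'cy': 212.8524, 'world_from_camera': [[0.0172, -0.9897, 0.1419, 0.4248], [-0.9997, -0.015, 0.0169, -0.0502], [-0.0146, -0.1421, -0.9897, 1.0089], [0.0, 0.0, 0.0, 1.0]]}
1.00929 0.003869047619047619
side {'fx': 449.5645, 'fy': 449.5645, 'cx': 281.7135, 'cy': 215.9674, 'world_from_camera': [[-0.9235, -0.1959, 0.3298, 0.255], [-0.3835, 0.492, -0.7816, 0.752], [-0.0092, -0.8483, -0.5295, 0.6066], [0.0, 0.0, 0.0, 1.0]]}
1.0830243 0.004128401360544218
```

View pics/top0.png

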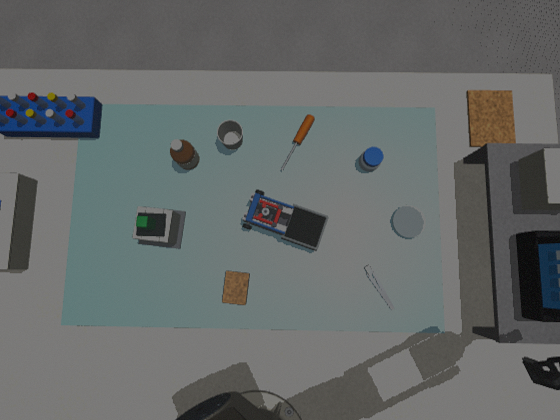

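View pics/side0.png

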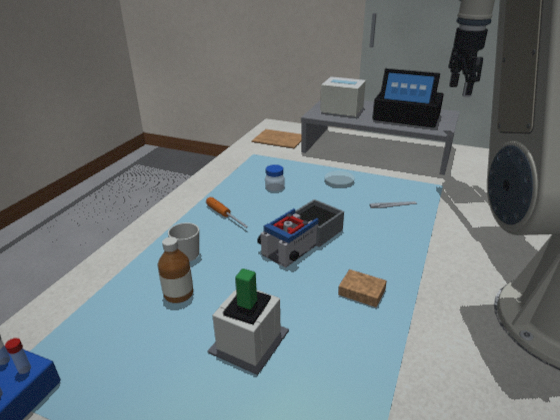

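```bash
cat > h.py <<'E'
import numpy as np,cv2
from workcell import ctrl
from scipy.spatial.transform import Rotation as Ro
def cloud(d,c,T):
    v,u=np.indices(d.shape)
    p=np.stack([(u-c["cx"])/c["fx"]*d,(v-c["cy"])/c["fy"]*d,d],-1)
    return p@T[:3,:3].T+T[:3,3]
def rect(p):
    (c,s,a)=cv2.minAreaRect((p[:,:2]*1000).astype(np.float32)); return np.round(c,1),np.round(s,1),round(a,1),len(p)
def rep(name,m,P):
    m=m&True
    n,l,st,_=cv2.connectedComponentsWithStats(m.astype(np.uint8))
    if n<2: print(name,"none");return
    for k in np.argsort(-st[1:,4])[:2]+1:
        if st[k,4]<8: continue
        q=P[l==k]; print(name,rect(q),"mean",np.round(q.mean(0)*1000,1),"zmed",round(np.median(q[:,2])*1000,1))
E
python3 - <<'E'
from h import *
for n in ("top","side"):
    im=cv2.imread(f"pics/{n}0.png");d=np.load(f"{n}0.npy");c=ctrl.get_calibration(n)
    P=cloud(d,c,np.array(c["world_from_camera"]));z=P[...,2]
    hsv=cv2.cvtColor(im,cv2.COLOR_BGR2HSV);h,s,v=cv2.split(hsv)
    ok=(d>0)&(P[...,0]>.2)&(P[...,0]<.75)&(np.abs(P[...,1])<.45)
    g=ok&(h>50)&(h<75)&(s>130)
    print(n); rep("greentop",g&(z>.145),P); rep("green",g,P)
    rep("standtop",ok&(s<60)&(v>90)&(z>.078)&(z<.092)&(P[...,1]>.1),P)
    rep("guard",ok&(v<60)&(z>.087)&(z<.1)&(P[...,1]>.1),P)
    red=ok&((h<8)|(h>172))&(s>130)&(P[...,1]<.1)
    rep("red",red&(z>.064),P)
    rep("post",ok&(z>.0735)&(z<.079)&(s<60)&(P[...,1]<.1)&(P[...,1]>-.1)&(P[...,0]<.5),P)
    rep("trayfloor",ok&(z>.034)&(z<.046)&(v<60)&(P[...,1]<.05)&(P[...,1]>-.2),P)
    rep("traywall",ok&(z>.049)&(z<.058)&(P[...,1]<.05)&(P[...,1]>-.2),P)
    rep("blue",ok&(h>100)&(h<125)&(s>120)&(z>.066)&(P[...,1]<.1)&(P[...,1]>-.1),P)
    rep("standblob",ok&(z>.07)&(P[...,1]>.1)&(P[...,0]<.5),P)
E
python3 -c "
import cv2
a=cv2.imread('pics/top0.png')[185:255,125:335];cv2.imwrite('pics/top0c.png',cv2.resize(a,None,fx=3.8,fy=3.8,interpolation=2))"
```

```text
top
greentop (array([524.4, 261.7]), array([25.3, 23.1]), 90.0, 114) mean [524.1 261.1 154.6] zmed 154.7
green (array([524.3, 261.9]), array([23.8, 24.9]), 84.9, 117) mean [523.8 261.1 154.2] zmed 154.7
standtop (array([527.2, 260.6]), array([88.5, 80.2]), 84.1, 477) mean [529.1 255.8  84.7] zmed 84.8
guard (array([524.2, 261.6]), array([67.9, 53.9]), 89.4, 405) mean [520.9 254.4  92.8] zmed 92.7
red (array([547.4,  -9.6]), array([45.3, 16.1]), 70.9, 61) mean [545.1  -6.   71.1] zmed 70.9
red (array([577.7, -20.3]), array([45.6, 15.1]), 73.3, 57) mean [581.2 -18.6  71.2] zmed 71.7
post none
trayfloor (array([ 530.8, -112.7]), array([87. , 78.9]), 71.3, 1039) mean [ 530.3 -114.    40.3] zmed 40.4
trayfloor (array([531.7,  34.3]), array([15.8, 18.1]), 1.9, 33) mean [530.3  33.1  39.5] zmed 39.4
traywall (array([ 530. , -113.2]), array([95.3, 90.4]), 71.2, 239) mean [ 526.  -124.9   53.6] zmed 53.6
blue (array([559.9, -24.7]), array([101.8,  71.8]), 71.1, 265) mean [567.1  -1.6  72.9] zmed 73.2
standblob (array([492.3, 263.7]), array([88.6, 15.3]), 89.6, 210) mean [493.2 257.3  85.4] zm
[... 531 characters left out ...]
1]), array([60.8, 51.3]), 72.0, 200) mean [560.3 -18.3  69.6] zmed 70.2
post none
trayfloor (array([ 535.2, -121.3]), array([75.4, 70.9]), 72.0, 458) mean [ 535.8 -126.6   40. ] zmed 39.7
trayfloor (array([489.3, -95.9]), array([97.9,  7.4]), 68.3, 112) mean [490.4 -92.2  40.1] zmed 40.0
traywall (array([547.8, -60.5]), array([204.9,  92.3]), 70.8, 354) mean [525.6 -75.8  52.7] zmed 52.7
traywall (array([600.4,  24.4]), array([26.4, 16.2]), 19.5, 43) mean [600.8  24.1  53.8] zmed 54.0
blue (array([560.3, -20.6]), array([102.8,  72.7]), 71.7, 317) mean [5.638e+02 1.000e-01 7.110e+01] zmed 71.6
standblob (array([492.8, 266.5]), array([89.7, 16.5]), 87.7, 553) mean [492.6 268.2  82.7] zmed 83.9
```

View pics/top0c.png

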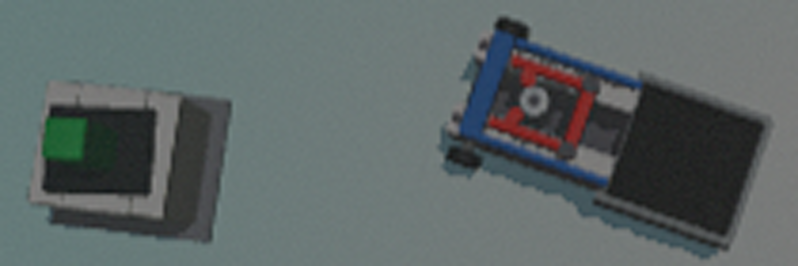

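```bash
cat >> h.py <<'E'
def go(x,y,z,yaw):
    "world target (mm, deg) -> shift in tool axes cm and spin deg"
    s=ctrl.state(); R=Ro.from_euler("xyz",s["tool_rot"]).as_matrix(); p=s["tcp_pos"]*1000
    d=R.T@(np.array([x,y,z])-p)/10
    y0=np.degrees(s["tool_rot"][2]); sp=-((yaw-y0+180)%360-180)
    print("t",round(s["time"],2),"tcp",np.round(p,1),"rpy",np.round(np.degrees(s["tool_rot"]),2),"q",np.round(s["joint_positions"],2),"F",np.round(s["wrist_force"],1),"w",round(s["grip_width"],4))
    print("go",np.round(d,2),"spin",round(sp,2))
E
python3 -c "
from h import *
go(524,264,300,179.4)"
```

```text
t 0.1 tcp [ 277.7 -559.4  196.9] rpy [-179.93    0.     26.4 ] q [-1.11  0.35  1.63 -0.    1.16 -0.  ] F [ 0.   0.1 -0.1] w 0.0849
go [ 58.67 -62.81 -10.23] spin -153.0
```

Call:
carry_out([
  [0,0,-5,0,1],
  [2.9,-3.1,-10.2,-8,1],
  [5.8,-6.3,-10.2,-16,1],
  [58.7,-62.8,-10.2,-80,1],
  [58.7,-62.8,-10.2,-80,1],
  [58.7,-62.8,-10.2,-80,1],
  [58.7,-62.8,-10.2,-80,1],
  [58.7,-62.8,-10.2,-120,1],
  [58.7,-62.8,-10.2,-120,1],
  [58.7,-62.8,-10.2,-120,1],
])

```text
time: 1.1
tcp_pos: [0.4007, -0.1454, 0.2986]
tool_rot: [-3.142, -0.001, 1.796]
wrist_force: [0.1, 0.1, 0.1]
grip_width: 0.0855
```

```bash
python3 -c "
from h import *
go(524,264,300,179.4)"
```

```text
t 1.1 tcp [ 400.7 -145.4  298.6] rpy [-1.8000e+02 -7.0000e-02  1.0289e+02] q [-0.35 -0.06  1.9   0.    1.31 -0.58] F [0.1 0.1 0.1] w 0.0855
go [37.16 21.15 -0.1 ] spin -76.51
```

Call:
carry_out([
  [37.2,21.2,0,-76.5,1],
  [37.2,21.2,0,-76.5,1],
  [37.2,21.2,0,-76.5,1],
  [37.2,21.2,0,-76.5,1],
  [37.2,21.2,0,-76.5,1],
  [37.2,21.2,0,-76.5,1],
  [37.2,21.2,0,-76.5,1],
  [37.2,21.2,0,-76.5,1],
  [37.2,21.2,0,-76.5,1],
  [37.2,21.2,0,-76.5,1],
])

```text
time: 2.1
tcp_pos: [0.5247, 0.268, 0.2979]
tool_rot: [3.14, -0.001, 3.138]
wrist_force: [1.1, -0.7, -0.1]
grip_width: 0.0857
```

Call:
carry_out([
  [0,0,0,0,1],
  [0,0,0,0,1],
])

```text
time: 2.3
tcp_pos: [0.5243, 0.2672, 0.2975]
tool_rot: [3.141, -0.002, 3.136]
wrist_force: [0.1, -0.1, 0.9]
grip_width: 0.0854
```

```bash
cat >> h.py <<'E'
def wrist(tag):
    s=ctrl.state(); im,d=ctrl.grab_frame("wrist"); c=ctrl.get_calibration("wrist")
    T=np.eye(4);T[:3,:3]=Ro.from_euler("xyz",s["tool_rot"]).as_matrix();T[:3,3]=s["tcp_pos"]
    cv2.imwrite(f"pics/{tag}.png",im)
    return im,d,cloud(d,c,T@np.array(c["tool_from_camera"])),cv2.cvtColor(im,cv2.COLOR_BGR2HSV)
E
python3 - <<'E'
from h import *
go(524,264,300,179.4)
im,d,P,H=wrist("w1");h,s,v=cv2.split(H);z=P[...,2];ok=d>0
print(np.round(ctrl.get_calibration("wrist")["tool_from_camera"],3).tolist())
g=ok&(h>50)&(h<75)&(s>100)
rep("greentop",g&(z>.148),P);rep("guard",ok&(v<70)&(z>.087)&(z<.1),P);rep("stand",ok&(s<60)&(v>80)&(z>.078)&(z<.09),P)
E
```

```text
t 2.3 tcp [524.3 267.2 297.5] rpy [ 1.7994e+02 -1.2000e-01  1.7970e+02] q [ 0.47  0.22  1.59  0.    1.33 -1.1 ] F [ 0.1 -0.1  0.9] w 0.0854
go [ 0.02 -0.32 -0.25] spin 0.3
[[0.001, -0.963, -0.268, 0.068], [1.0, 0.001, -0.001, 0.0], [0.001, -0.268, 0.963, -0.176], [0.0, 0.0, 0.0, 1.0]]
greentop (array([523.7, 263.4]), array([25.1, 24.7]), 89.4, 547) mean [523.3 263.3 154.5] zmed 154.7
guard (array([523.4, 263.3]), array([66.6, 54.2]), 88.2, 1542) mean [519.1 263.3  92.9] zmed 92.9
guard (array([835. , 526.2]), array([ 4.5, 14.6]), 33.6, 25) mean [834.  527.   97.6] zmed 98.1
stand (array([548.7, 612.4]), array([214.3,  48.2]), 12.7, 2752) mean [573.1 625.2  79.6] zmed 79.5
stand (array([526.6, 262. ]), array([87.8, 80.3]), 84.5, 1761) mean [525.3 260.7  84.9] zmed 84.9
```

View pics/w1.png

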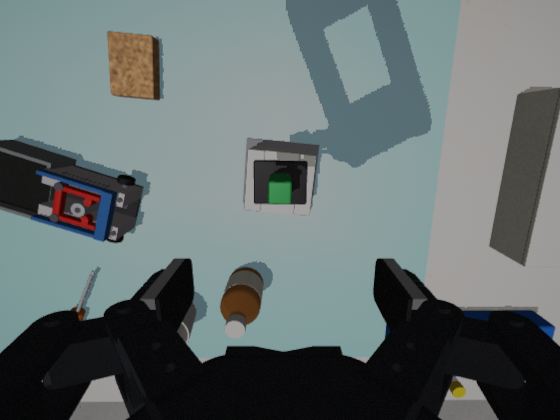

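```bash
python3 -c "
from h import *
go(523.8,263.4,106,179.2)"
```

```text
t 2.35 tcp [524.4 267.  297.8] rpy [ 1.7994e+02 -9.0000e-02  1.7968e+02] q [ 0.47  0.22  1.59  0.    1.33 -1.1 ] F [-0.3 -0.5 -0.1] w 0.0852
go [ 0.02 -0.38 19.18] spin 0.48
```

Call:
carry_out([
  [0,-0.4,0,0.5,1],
  [0,-0.4,4,0.5,1],
  [0,-0.4,8,0.5,1],
  [0,-0.4,12,0.5,1],
  [0,-0.4,15,0.5,1],
  [0,-0.4,17,0.5,1],
  [0,-0.4,18.5,0.5,1],
  [0,-0.4,19.2,0.5,1],
  [0,-0.4,19.2,0.5,1],
])

```text
time: 3.25
tcp_pos: [0.5239, 0.2627, 0.1056]
tool_rot: [3.141, -0.002, 3.126]
wrist_force: [-0.8, -0.5, -0.6]
grip_width: 0.0852
```

```bash
python3 -c "
from h import *
go(523.8,263.4,106,179.2)"
```

```text
t 3.25 tcp [523.9 262.7 105.6] rpy [ 1.7996e+02 -1.3000e-01  1.7913e+02] q [ 0.46  0.4   1.8   0.    0.95 -1.1 ] F [-0.8 -0.5 -0.6] w 0.0852
go [ 0.01  0.07 -0.04] spin -0.07
```

Close, then lift.

Call:
carry_out([
  [0,0.1,0,0,0],
  [0,0.1,0,0,0],
  [0,0.1,0,0,0],
  [0,0.1,0,0,0],
  [0,0.1,0,0,0],
  [0,0.1,0,0,0],
  [0,0.1,0,0,0],
  [0,0.1,0,0,0],
  [0,0.1,0,0,0],
  [0,0.1,0,0,0],
], grip_force=90)

```text
time: 4.25
tcp_pos: [0.5242, 0.2637, 0.1064]
tool_rot: [3.141, -0.001, 3.127]
wrist_force: [-1.2, -2.3, 6.6]
grip_width: 0.024
```

Call:
carry_out([
  [0,0,-1,0,0],
  [0,0,-3,0,0],
  [0,0,-5,0,0],
  [0,0,-7,0,0],
  [0,0,-9,0,0],
  [0,0,-11,0,0],
  [0,0,-13,0,0],
  [0,0,-15,0,0],
  [0,0,-15,0,0],
  [0,0,-15,0,0],
])

```text
time: 5.25
tcp_pos: [0.5244, 0.2635, 0.2564]
tool_rot: [3.14, -0.001, 3.127]
wrist_force: [-1.0, -0.2, -1.9]
grip_width: 0.0234
```

```bash
cat >> h.py <<'E'
def sidelook(tag):
    s=ctrl.state();im,d=ctrl.grab_frame("side");c=ctrl.get_calibration("side");P=cloud(d,c,np.array(c["world_from_camera"]))
    cv2.imwrite(f"pics/{tag}.png",im)
    # points relative to the TCP, mm
    return im,d,P,(P-s["tcp_pos"])*1000
E
python3 - <<'E'
from h import *
go(523.8,263.4,300,179.2)
im,d,P,q=sidelook("s1")
for z in range(-95,25,10):
    m=(d>0)&(np.abs(q[...,0])<45)&(np.abs(q[...,1])<45)&(np.abs(q[...,2]-z)<5)
    if m.sum()>3: a=q[m];print(z,m.sum(),"x",np.round(np.percentile(a[:,0],[3,97]),1),"y",np.round(np.percentile(a[:,1],[3,25,50,75,97]),1))
print([(np.round(v)) for v in (0,)])
r=im[30:430,120:420];cv2.imwrite("pics/s1c.png",cv2.resize(im[100:380,130:350],None,fx=2.1,fy=2.1,interpolation=2))
E
```

```text
t 5.25 tcp [524.4 263.5 256.4] rpy [ 1.7993e+02 -6.0000e-02  1.7914e+02] q [ 0.46  0.24  1.65  0.    1.25 -1.09] F [-1.  -0.2 -1.9] w 0.0234
go [ 0.06 -0.01 -4.36] spin -0.06
-95 10 x [-7.4 10.1] y [11.8 13.  13.9 14.2 14.6]
-85 67 x [-7.9  9.9] y [ 8.3 13.2 14.1 14.9 15.7]
-75 67 x [-7.9 10. ] y [ 4.4 13.1 13.9 14.7 15.8]
-65 83 x [-8.   9.9] y [ 1.4 11.8 14.1 14.8 15.5]
-55 87 x [-8.   9.1] y [-3.6  7.8 14.  14.6 15.8]
-45 79 x [-7.7 10.7] y [ 0.8 13.  14.  14.9 15.7]
-35 17 x [-6.4  9.1] y [13.7 14.5 14.9 15.3 15.9]
-25 24 x [-26.5  24.2] y [-17.5  32.2  32.7  33.4  34. ]
-15 795 x [-26.6  26.7] y [-29.2  -0.7  16.   28.6  34.2]
-5 133 x [-12.1  12. ] y [-9.4  5.3 12.2 13.1 13.9]
5 128 x [-11.9  12.4] y [-6.8  8.1 12.1 13.1 14.2]
15 139 x [-12.   12.7] y [-7.9  7.8 12.2 13.  14.1]
[np.int64(0)]
```

View pics/s1c.png

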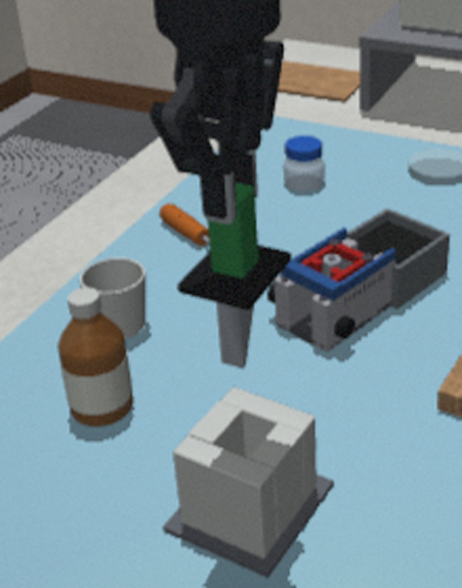

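```bash
python3 -c "
from h import *
go(612,-54,290,162)"
```

```text
t 5.3 tcp [523.9 263.3 255.6] rpy [ 1.7997e+02 -1.3000e-01  1.7914e+02] q [ 0.46  0.24  1.65  0.    1.25 -1.09] F [ 0.3  2.  -2.2] w 0.0239
go [ -9.28 -31.59  -3.48] spin 17.14
```

Call:
carry_out([
  [-0.3,-1,-1.5,1,0],
  [-1.1,-4,-3.5,3,0],
  [-2.1,-7.5,-3.5,5,0],
  [-3.3,-11.5,-3.5,7,0],
  [-4.5,-15.5,-3.5,9,0],
  [-5.7,-19.5,-3.5,11,0],
  [-6.8,-23.5,-3.5,13,0],
  [-8,-27.5,-3.5,15,0],
  [-8.9,-30.3,-3.5,16.5,0],
  [-9.3,-31.6,-3.5,17.1,0],
])

```text
time: 6.3
tcp_pos: [0.6123, -0.0573, 0.2901]
tool_rot: [-3.14, -0.003, 2.824]
wrist_force: [-0.7, 0.5, -1.2]
grip_width: 0.0237
```

Call:
carry_out([
  [0,0,0,0,0],
  [0,0,0,0,0],
])

```text
time: 6.5
tcp_pos: [0.6119, -0.0572, 0.2899]
tool_rot: [-3.141, -0.004, 2.824]
wrist_force: [-1.6, 0.5, -1.9]
grip_width: 0.0238
```

```bash
python3 - <<'E'
from h import *
go(612,-54,290,162)
im,d,P,H=wrist("w2");h,s,v=cv2.split(H);z=P[...,2];ok=(d>0)&(d<.6)
near=ok&(P[...,0]>.45)&(P[...,0]<.68)&(P[...,1]>-.2)&(P[...,1]<.08)
red=near&((h<8)|(h>172))&(s>130)
rep("red",red&(z>.066),P)
if (red&(z>.066)).sum(): print("all red",rect(P[red&(z>.066)]))
rep("post",near&(z>.0735)&(z<.079)&(s<70),P)
rep("floor",near&(z>.034)&(z<.046)&(v<70),P)
rep("wall",near&(z>.050)&(z<.058)&(P[...,1]<-.05),P)
b=near&(h>100)&(h<125)&(s>110)&(z>.066);rep("blue",b,P); print("allblue",rect(P[b]))
E
```

```text
t 6.5 tcp [611.9 -57.2 289.9] rpy [-179.94   -0.23  161.79] q [-0.1   0.27  1.55 -0.    1.33 -1.35] F [-1.6  0.5 -1.9] w 0.0238
go [ 0.09  0.31 -0.01] spin -0.21
red (array([561.1, -18.5]), array([58.5, 48. ]), 71.7, 712) mean [559.9 -20.5  71.8] zmed 71.8
all red (array([561.1, -18.5]), array([58.5, 48. ]), 71.7, 712)
post (array([563. , -13.5]), array([18.6, 18.1]), 28.0, 195) mean [563.1 -13.4  76. ] zmed 76.0
post (array([530.1, -38. ]), array([1.7, 6.4]), 44.2, 8) mean [529.8 -37.7  74. ] zmed 73.9
floor (array([ 529.2, -113.5]), array([83.9, 80.4]), 70.8, 3753) mean [ 528.  -113.8   40.5] zmed 40.4
floor (array([529.8,  33.8]), array([21.3,  9.1]), 71.4, 125) mean [529.8  33.7  39.5] zmed 40.0
wall (array([ 529.7, -112.3]), array([95.5, 89.8]), 71.6, 915) mean [ 522.4 -124.6   53.8] zmed 53.9
wall (array([562.6, -65.6]), array([23.8,  0.1]), 71.2, 19) mean [562.6 -65.6  53.1] zmed 53.1
blue (array([559.6, -23.9]), array([102. ,  71.7]), 71.0, 1165) mean [564.7  -2.2  72.8] zmed 73.0
allblue (array([565.3, -30.1]), array([109.9,  86.4]), 71.3, 1180)
```

View pics/w2.png

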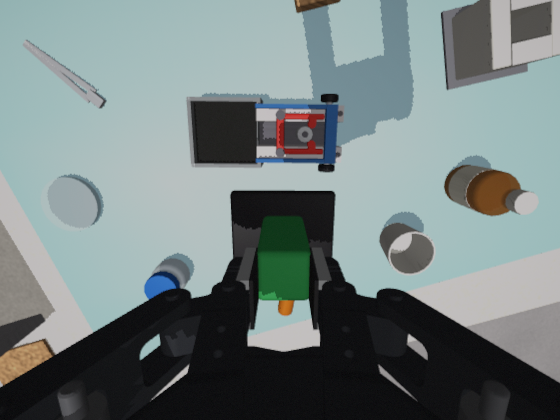

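```bash
python3 -c "
from h import *
go(554.2,-39.6,182,161.4)"
```

```text
t 6.55 tcp [611.9 -56.5 290. ] rpy [-179.95   -0.22  161.84] q [-0.09  0.27  1.55  0.    1.33 -1.35] F [-0.6  0.3 -2.6] w 0.024
go [ 5.97 -0.18 10.82] spin 0.44
```

Call:
carry_out([
  [2,-0.2,0,0.4,0],
  [4,-0.2,1,0.4,0],
  [6,-0.2,3,0.4,0],
  [6,-0.2,5,0.4,0],
  [6,-0.2,7,0.4,0],
  [6,-0.2,9,0.4,0],
  [6,-0.2,10.3,0.4,0],
  [6,-0.2,10.8,0.4,0],
  [6,-0.2,10.8,0.4,0],
  [6,-0.2,10.8,0.4,0],
])

```text
time: 7.55
tcp_pos: [0.5544, -0.0395, 0.183]
tool_rot: [-3.141, -0.003, 2.818]
wrist_force: [-0.5, 0.2, -2.2]
grip_width: 0.0237
```

```bash
python3 - <<'E'
from h import *
go(554.2,-39.6,182,161.4)
th=np.radians(-108.6);E=np.array([[np.cos(th),np.sin(th)],[-np.sin(th),np.cos(th)]])
for n in ("side","top"):
    im,d=ctrl.grab_frame(n);c=ctrl.get_calibration(n);P=cloud(d,c,np.array(c["world_from_camera"]));hsv=cv2.cvtColor(im,cv2.COLOR_BGR2HSV);h,s,v=cv2.split(hsv)
    q=(P[...,:2]-[.563,-.0135])@E.T*1000;z=P[...,2]*1000
    near=(d>0)&(np.abs(q[...,0]-30)<60)&(np.abs(q[...,1])<50)
    for zc in (95,105,115,125,135,145,157,165,175,195):
        m=near&(np.abs(z-zc)<5)&(np.abs(q[...,1])<35)
        if m.sum()>5: a=q[m];print(n,zc,m.sum(),"x",np.round(np.percentile(a[:,0],[3,50,97]),1),"y",np.round(np.percentile(a[:,1],[3,50,97]),1))
    m=near&((h<8)|(h>172))&(s>130)&(z>66)
    print("red",m.sum(),np.round(np.percentile(q[m],[2,50,98],axis=0),1).tolist() if m.sum() else 0)
    if n=="side": cv2.imwrite("pics/s2c.png",cv2.resize(im[130:280,220:380],None,fx=3.5,fy=3.5,interpolation=2))
E
```

```text
t 7.55 tcp [554.4 -39.5 183. ] rpy [-1.7997e+02 -1.6000e-01  1.6146e+02] q [-0.07  0.26  1.8   0.    1.09 -1.32] F [-0.5  0.2 -2.2] w 0.0237
go [ 0.01 -0.02  0.1 ] spin 0.06
side 95 27 x [11.3 13.4 18.3] y [-8.2 -0.4  9. ]
side 105 34 x [11.3 13.7 21.6] y [-8.  -3.1  9.6]
side 115 44 x [10.9 13.3 25.9] y [-8.8 -4.7  8.3]
side 125 44 x [10.2 13.6 29.9] y [-8.6 -5.7  7.3]
side 135 53 x [11.  14.5 33.3] y [-8.7 -6.4  8.1]
side 145 37 x [ 9.9 14.2 36. ] y [-8.4 -6.   9. ]
side 157 11 x [-6.2 -5.1 29.9] y [-26.1 -15.5  21. ]
side 165 341 x [-7.9 10.2 57.7] y [-27.1 -11.   26.7]
side 175 80 x [ 2.3 15.  48.4] y [-24.5  -9.3  11.9]
side 195 68 x [11.8 14.9 35.6] y [-12.5  -7.7  11.9]
red 181 [[-22.5, -25.4], [4.9, -0.5], [30.1, 23.7]]
top 165 163 x [-3.8 33.7 61.5] y [-26.6 -17.6   1.4]
top 175 115 x [ 2.2 43.5 61.1] y [-26.2 -16.3   0. ]
red 46 [[-20.7, -24.2], [-0.8, -21.6], [23.1, -17.8]]
```

View pics/s2c.png

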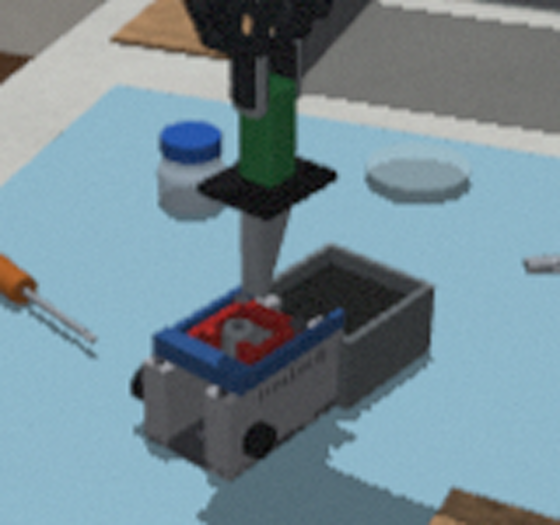

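Call:
carry_out([
  [0,0,1.0,0,0],
  [0,0,2.0,0,0],
  [0,0,2.5,0,0],
  [0,0,3.0,0,0],
  [0,0,3.5,0,0],
  [0,0,4.0,0,0],
  [0,0,4.4,0,0],
  [0,0,4.4,0,0],
])

```text
time: 8.45
tcp_pos: [0.5548, -0.039, 0.1389]
tool_rot: [3.141, -0.002, 2.817]
wrist_force: [1.5, 4.4, -0.6]
grip_width: 0.0238
```

Call:
carry_out([
  [0,0,0.3,0,0],
  [0,0,0.6,0,0],
  [0,0,0.9,0,0],
  [0,0,1.2,0,0],
  [0,0,1.5,0,0],
  [0,0,1.8,0,0],
  [0,0,2.1,0,0],
  [0,0,2.1,0,0],
])

```text
time: 9.25
tcp_pos: [0.5572, -0.0379, 0.1194]
tool_rot: [3.138, 0.002, 2.817]
wrist_force: [3.8, 8.6, 5.2]
grip_width: 0.0239
```

```bash
cat >> h.py <<'E'
th=np.radians(-108.6);E=np.array([[np.cos(th),np.sin(th)],[-np.sin(th),np.cos(th)]]);POST=np.array([563.,-13.5])
def inst():
    p=ctrl.state()["tcp_pos"]*1000;print("axis in instr",np.round(E@(p[:2]-POST),1),"tip z",round(p[2]-91.4,1))
def red(n):
    im,d=ctrl.grab_frame(n);c=ctrl.get_calibration(n);P=cloud(d,c,np.array(c["world_from_camera"]));h,s,v=cv2.split(cv2.cvtColor(im,cv2.COLOR_BGR2HSV))
    q=(P[...,:2]*1000-POST)@E.T;m=(d>0)&((h<8)|(h>172))&(s>130)&(np.abs(q[...,0]-50)<110)&(np.abs(q[...,1])<50)
    a=np.c_[q[m],P[m][:,2]*1000];print(n,"red",m.sum(),np.round(np.percentile(a,[2,50,98],axis=0),1).tolist());return im,a
E
python3 - <<'E'
from h import *
go(554.2,-39.6,182,161.4);inst();red("side");red("top")
E
```

```text
t 9.25 tcp [557.2 -37.9 119.4] rpy [1.7977e+02 1.3000e-01 1.6140e+02] q [-0.07  0.34  1.85  0.    0.95 -1.32] F [3.8 8.6 5.2] w 0.0239
go [ 0.21 -0.23 -6.26] spin -0.0
axis in instr [25.   2.3] tip z 28.0
side red 164 [[-18.4, -29.3, 61.7], [-4.2, -10.9, 70.5], [35.9, 24.2, 73.9]]
top red 35 [[-14.4, -26.3, 62.6], [3.6, -24.2, 71.3], [27.8, -21.8, 74.0]]
```

Call:
carry_out([
  [0.1,0,0.3,0,0],
  [0.2,0,0.6,0,0],
  [0.2,0,0.9,0,0],
  [0.2,0,1.2,0,0],
  [0.2,0,1.5,0,0],
  [0.2,0,1.5,0,0],
  [0.2,0,1.5,0,0],
])

```text
time: 10.05
tcp_pos: [0.5546, -0.0377, 0.104]
tool_rot: [3.139, 0.001, 2.817]
wrist_force: [1.3, -0.3, -2.5]
grip_width: 0.024
```

```bash
python3 - <<'E'
from h import *
go(554.2,-39.6,182,161.4);inst();red("top")
im,a=red("side");cv2.imwrite("pics/s3c.png",cv2.resize(im[130:280,220:380],None,fx=3.5,fy=3.5,interpolation=2))
E
```

```text
t 10.05 tcp [554.6 -37.7 104. ] rpy [1.7985e+02 6.0000e-02 1.6143e+02] q [-0.07  0.36  1.87  0.    0.92 -1.32] F [ 1.3 -0.3 -2.5] w 0.024
go [-0.03 -0.17 -7.8 ] spin 0.03
axis in instr [25.6 -0.3] tip z 12.6Traceback (most recent call last):
  File "<stdin>", line 2, in <module>
  File "h.py", line 40, in red
    a=np.c_[q[m],P[m][:,2]*1000];print(n,"red",m.sum(),np.round(np.percentile(a,[2,50,98],axis=0),1).tolist());return im,a
                                                                ~~~~~~~~~~~~~^^^^^^^^^^^^^^^^^^^^
    return _quantile_unchecked(
        a, q, axis, out, overwrite_input, method, keepdims, weights)
    return _ureduce(a,
                    func=_quantile_ureduce_func,
    ...<5 lines>...
                    overwrite_input=overwrite_input,
                    method=method)
    r = func(a, **kwargs)
    result = _quantile(arr,
                       quantiles=q,
    ...<2 lines>...
                       out=out,
                       weights=wgt)
    slices_having_nans = np.isnan(arr[-1, ...])
                                  ~~~^^^^^^^^^
IndexError: index -1 is out of bounds for axis 0 with size 0
```

```bash
python3 - <<'E'
from h import *
im,a=red("side");cv2.imwrite("pics/s3c.png",cv2.resize(im[130:280,220:380],None,fx=3.5,fy=3.5,interpolation=2))
E
```

```text
side red 114 [[-9.2, -28.9, 62.0], [4.0, -20.5, 69.7], [41.7, 21.2, 72.7]]
```

View pics/s3c.png

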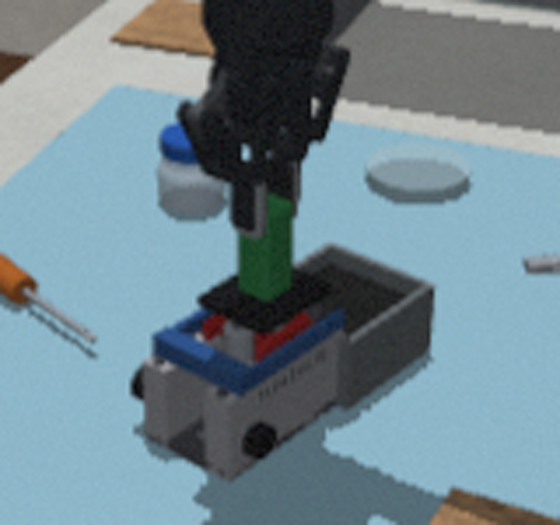

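Call:
carry_out([
  [0,-0.3,0,0,0],
  [0,-0.7,0,0,0],
  [0,-1.1,0,0,0],
  [0,-1.5,0,0,0],
  [0,-1.9,0,0,0],
  [0,-1.9,0,0,0],
  [0,-1.9,-1,0,0],
  [0,-1.9,-2,0,0],
  [0,-1.9,-3.1,0,0],
  [0,-1.9,-3.1,0,0],
])

```text
time: 11.15
tcp_pos: [0.55, -0.0558, 0.1372]
tool_rot: [3.138, 0.005, 2.817]
wrist_force: [0.6, -0.6, -1.6]
grip_width: 0.0236
```

```bash
python3 - <<'E'
from h import *
go(554.2,-39.6,182,161.4);inst();red("side")
E
```

```text
t 11.15 tcp [550.  -55.8 137.2] rpy [179.8    0.27 161.43] q [-0.11  0.31  1.85  0.    0.98 -1.35] F [ 0.6 -0.6 -1.6] w 0.0236
go [ 0.1   1.69 -4.47] spin 0.03
axis in instr [44.3  1.2] tip z 45.8
side red 183 [[9.4, -24.4, 62.7], [29.4, -10.1, 70.0], [65.7, 24.8, 72.7]]
```

Call:
carry_out([
  [0.1,-0.5,0.2,0,0],
  [0.1,-1.1,0.2,0,0],
  [0.1,-1.7,0.2,0,0],
  [0.1,-2.3,0.2,0,0],
  [0.1,-2.9,0.2,0,0],
  [0.1,-3.5,0.2,0,0],
  [0.1,-4.1,0.2,0,0],
  [0.1,-4.7,0.2,0,0],
  [0.1,-5.3,0.2,0,0],
  [0.1,-5.6,0.2,0,0],
])

```text
time: 12.2
tcp_pos: [0.5305, -0.1091, 0.1341]
tool_rot: [3.138, 0.004, 2.817]
wrist_force: [1.1, 0.4, -2.2]
grip_width: 0.024
```

```bash
python3 - <<'E'
from h import *
go(554.2,-39.6,182,161.4);inst();red("side")
E
```

```text
t 12.2 tcp [ 530.5 -109.1  134.1] rpy [179.81   0.21 161.4 ] q [-0.21  0.29  1.88  0.    0.97 -1.46] F [ 1.1  0.4 -2.2] w 0.024
go [-0.04  7.36 -4.76] spin 0.0
axis in instr [101.   -0.3] tip z 42.7
side red 150 [[46.7, -23.7, 38.9], [61.2, 10.1, 64.7], [96.4, 26.1, 75.2]]
```

Call:
carry_out([
  [0,-0.5,-0.1,0,0],
  [0,-1.0,-0.1,0,0],
  [0,-1.5,-0.1,0,0],
  [0,-2.0,-0.1,0,0],
  [0,-2.5,-0.1,0,0],
  [0,-3.0,-0.1,0,0],
  [0,-3.4,-0.1,0,0],
  [0,-3.4,-0.1,0,0],
  [0,-3.4,-0.1,0,0],
])

```text
time: 13.15
tcp_pos: [0.5196, -0.1416, 0.135]
tool_rot: [3.138, 0.004, 2.817]
wrist_force: [-0.0, 0.2, -1.6]
grip_width: 0.0235
```

```bash
python3 - <<'E'
from h import *
go(554.2,-39.6,182,161.4);inst();im,a=red("side");cv2.imwrite("pics/s4c.png",cv2.resize(im[130:280,220:380],None,fx=3.5,fy=3.5,interpolation=2))
E
```

```text
t 13.15 tcp [ 519.6 -141.6  135. ] rpy [179.82   0.21 161.39] q [-0.27  0.29  1.88  0.    0.97 -1.52] F [-0.   0.2 -1.6] w 0.0235
go [-0.04 10.79 -4.67] spin -0.01
axis in instr [135.3  -0.3] tip z 43.6
side red 221 [[78.4, -24.1, 38.0], [99.6, 10.0, 48.5], [131.1, 26.0, 52.8]]
```

View pics/s4c.png

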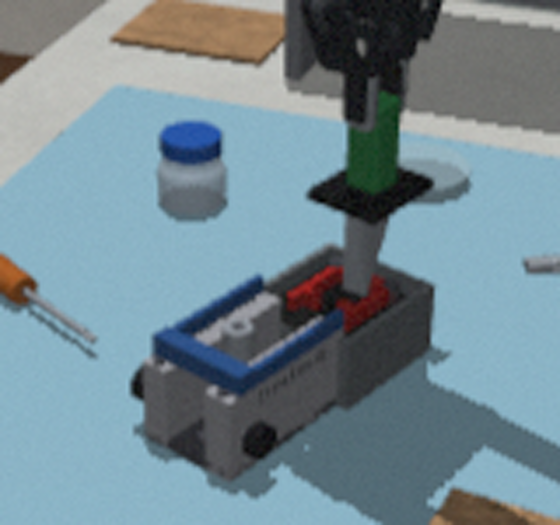

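Call:
carry_out([
  [0,0.4,0,0,0],
  [0,0.4,0,0,0],
  [0,0.4,-1,0,0],
  [0,0.4,-2,0,0],
  [0,0.4,-4,0,0],
  [0,0.4,-7,0,0],
  [0,0.4,-10,0,0],
  [0,0.4,-13,0,0],
  [0,0.4,-13.5,0,0],
  [0,0.4,-13.5,0,0],
])

```text
time: 14.2
tcp_pos: [0.5209, -0.1381, 0.2713]
tool_rot: [3.138, 0.006, 2.817]
wrist_force: [-0.3, -0.6, -3.5]
grip_width: 0.0242
```

```bash
python3 - <<'E'
from h import *
red("side");go(526,262.3,270,176)
E
```

```text
side red 271 [[79.2, -23.8, 39.0], [108.8, 5.7, 47.7], [134.6, 24.7, 52.4]]
t 14.25 tcp [ 520.  -137.9  269.9] rpy [179.82   0.22 161.4 ] q [-0.26  0.15  1.74  0.    1.25 -1.51] F [-1.2  0.6 -2.3] w 0.0239
go [12.2  38.12  0.06] spin -14.6
```

Call:
carry_out([
  [0.5,1.5,0,-1,0],
  [1.6,5,0,-2,0],
  [3.0,9.5,0,-4,0],
  [4.5,14,0,-6,0],
  [5.9,18.5,0,-8,0],
  [7.4,23,0,-10,0],
  [8.8,27.5,0,-12,0],
  [10.2,32,0,-13,0],
  [11.4,35.8,0,-14,0],
  [12.2,38.1,0,-14.6,0],
])

```text
time: 15.25
tcp_pos: [0.5243, 0.2655, 0.2687]
tool_rot: [3.14, 0.002, 3.075]
wrist_force: [0.0, -0.3, -2.4]
grip_width: 0.0236
```

Call:
carry_out([
  [0,0,0,0,0],
  [0,0,0,0,0],
])

```text
time: 15.45
tcp_pos: [0.5227, 0.2661, 0.2669]
tool_rot: [-3.141, -0.001, 3.077]
wrist_force: [0.0, -0.5, -1.8]
grip_width: 0.0238
```

```bash
python3 - <<'E'
from h import *
go(526,262.3,107,176)
im,d,P,q=sidelook("s5")
for z in (-85,-75,-65,-55,-45):
    m=(d>0)&(np.abs(q[...,0])<45)&(np.abs(q[...,1])<45)&(np.abs(q[...,2]-z)<5)
    if m.sum()>3: a=q[m];print(z,m.sum(),"x",np.round(np.percentile(a[:,0],[3,97]),1),"y",np.round(np.percentile(a[:,1],[3,50,97]),1))
m=(d>0)&(P[...,2]>.078)&(P[...,2]<.09)&(P[...,1]>.15)&(P[...,1]<.35)&(P[...,0]>.45)&(P[...,0]<.6);rep("stand",m,P)
E
```

```text
t 15.45 tcp [522.7 266.1 266.9] rpy [-1.7999e+02 -6.0000e-02  1.7631e+02] q [ 0.47  0.24  1.64  0.    1.27 -1.04] F [ 0.  -0.5 -1.8] w 0.0238
go [-0.37 -0.35 15.99] spin 0.31
-85 63 x [-7.2 10.7] y [ 9.8 13.6 15.8]
-75 75 x [-7.5 10.5] y [ 5.2 13.7 15.3]
-65 84 x [-7.6 10.5] y [ 0.9 13.4 15.5]
-55 91 x [-8.  11.4] y [-3.  13.5 16.1]
-45 85 x [-7.8 10.6] y [-5.2 13.8 15.7]
stand (array([527.4, 263.4]), array([90. , 81.1]), 84.4, 1632) mean [525.1 267.4  83.8] zmed 84.2
```

Call:
carry_out([
  [-0.4,-0.3,0,0.3,0],
  [-0.4,-0.3,2,0.3,0],
  [-0.4,-0.3,5,0.3,0],
  [-0.4,-0.3,8,0.3,0],
  [-0.4,-0.3,10.5,0.3,0],
  [-0.4,-0.3,12.5,0.3,0],
  [-0.4,-0.3,14,0.3,0],
  [-0.4,-0.3,15.2,0.3,0],
  [-0.4,-0.3,15.9,0.3,0],
  [-0.4,-0.3,15.9,0.3,0],
])

```text
time: 16.5
tcp_pos: [0.5267, 0.2616, 0.1078]
tool_rot: [-3.141, -0.001, 3.07]
wrist_force: [-0.5, -0.2, -2.8]
grip_width: 0.0238
```

```bash
python3 -c "
from h import *
go(526,262.3,106,176)"
```

```text
t 16.5 tcp [526.7 261.6 107.8] rpy [-1.7997e+02 -6.0000e-02  1.7592e+02] q [ 0.46  0.4   1.79  0.    0.95 -1.04] F [-0.5 -0.2 -2.8] w 0.0238
go [0.08 0.07 0.18] spin -0.08
```

Call:
carry_out([
  [0,0,0.1,0,0],
  [0,0,0.1,0,0],
  [0,0,0.1,0,0.4],
  [0,0,0.1,0,0.5],
  [0,0,0.1,0,0.8],
  [0,0,0.1,0,1],
  [0,0,0.1,0,1],
  [0,0,0.1,0,1],
  [0,0,0.1,0,1],
  [0,0,0.1,0,1],
])

```text
time: 17.5
tcp_pos: [0.5267, 0.2616, 0.1067]
tool_rot: [-3.141, -0.001, 3.07]
wrist_force: [0.2, -0.0, -0.6]
grip_width: 0.0855
```

Call:
carry_out([
  [0,0,-1,0,1],
  [0,0,-3,0,1],
  [0,0,-6,0,1],
  [0,0,-10,0,1],
  [0,0,-14,0,1],
  [0,0,-18,0,1],
  [0,0,-19,0,1],
  [0,0,-19,0,1],
  [0,0,-19,0,1],
])

```text
time: 18.4
tcp_pos: [0.5263, 0.2614, 0.2957]
tool_rot: [-3.14, -0.002, 3.07]
wrist_force: [0.4, -1.1, -0.0]
grip_width: 0.0856
```

```bash
python3 - <<'E'
from h import *
go(526,262.3,300,176)
im,d,P,H=wrist("w3");h,s,v=cv2.split(H);z=P[...,2];ok=(d>0)
rep("greentop",ok&(h>50)&(h<75)&(s>100)&(z>.145),P);rep("guard",ok&(v<70)&(z>.085)&(z<.103)&(P[...,1]<.4),P)
rep("stand",ok&(s<60)&(v>80)&(z>.078)&(z<.09)&(P[...,1]<.4)&(P[...,1]>.15),P)
im2,a=red("side");cv2.imwrite("pics/s6.png",im2);print(rect(a),a[:,2].std())
E
```

```text
t 18.4 tcp [526.3 261.4 295.7] rpy [-1.7993e+02 -1.3000e-01  1.7592e+02] q [ 0.46  0.22  1.6   0.    1.33 -1.04] F [ 0.4 -1.1 -0. ] w 0.0856
go [ 0.04  0.09 -0.43] spin -0.08
greentop (array([526.6, 261.4]), array([25. , 24.5]), 85.9, 563) mean [525.8 261.4 154.3] zmed 154.7
guard (array([527., 261.]), array([67.2, 54.2]), 85.7, 1577) mean [522.3 261.1  93. ] zmed 92.9
stand (array([526.6, 262.6]), array([87. , 80.2]), 84.2, 1766) mean [521.4 264.2  84.9] zmed 84.9
stand (array([728. , 224.2]), array([ 4.4, 19.1]), 45.8, 14) mean [727.5 224.1  85.5] zmed 85.6
side red 277 [[79.2, -23.9, 38.7], [109.1, 6.2, 48.4], [134.5, 25.0, 52.6]]
(array([107441.1,    734.2]), array([61238.7, 51241.9]), 1.1, 277) 4.267666930492769
```

View pics/s6.png

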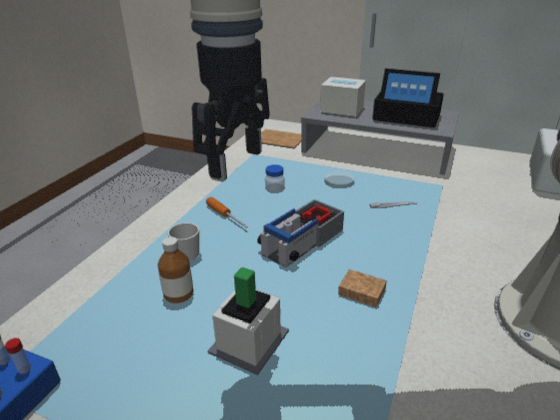

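The clip lies flat in the tray with its centre at about x = 107 mm, y = 1 mm. The wedge hangs centred in the stand and the bystanders are unmoved, so I'm handing it in.

```bash
python3 -c "
from workcell import ctrl
print(ctrl.finish_job())"
```

```text
the job is handed in; nothing more can be done
None
```

I finished the job and handed it in at about 18.5 s of the 58 s allowed; handing in gave no verdict.

- **What I did:** I lifted the wedge out of its stand and turned it so the flat face was towards the post. I pressed it down to a tip height of about 13 mm, where the force dropped away and the clip had moved about 13 mm. I then pushed the clip along the rails into the tray and hung the wedge back in its stand.
- **Clip:** It lies flat in the tray, with its centre about 107 mm from the post along the rails and about 1 mm off the middle line. Its top is about 52.5 mm above the table.
- **Wedge:** It hangs upright about 1 mm from the middle of the slot. The handle top is at 154.7 mm, the same as at the start.
- **Gripper and bystanders:** The gripper is open and clear, about 140 mm above the wedge. I checked the bystanders only by eye in the last side picture; none appears to have moved.
- **Disagreements and failures:** At the start the top and side cameras differed by about 4 mm in y, and the wrist camera came out between them. While pressing, the arm gave way about 2.5 mm. After the press, one measuring script failed because the wedge hid the clip from the top camera; I took that reading from the side camera instead.

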